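Open the label printer for a roll change

ROBOT

A 6-joint arm with a two-finger parallel gripper is mounted at the origin on the work surface. World frame = base frame: x ahead of the robot, y to its left, z up, the work surface at z = 0. Lengths are in m, angles in rad, forces in N, time in s.
With the tool pointing down it reaches from about 0.3 to 0.875 m from the base axis. Payload 6.4 kg.
Tool frame: the origin (TCP) lies on the front face of the gripper's body, between the roots of the fingers; the fingertips stand 73 mm ahead of it and the grasp point (between the pads) lies ctrl.pinch_z ahead of it (ctrl.pinch_z is the distance from the TCP to the grasp point, in m); z points along the fingers, x is the direction in which the jaws open and shut, and the axes are right-handed (so a half turn about z gives the same grasp; the last joint's range is limited). The gripper opens to 85 mm and grips with 20 to 120 N. Pads are 22 mm wide; open, the fingers measure 114 mm over their backs; the gripper's body (76 mm by 85 mm) begins 54 mm behind the grasp point. The pads swing forward as they close: fully open they stand 13 mm farther back than shut.
Start: joints at [0.898, 0.181, 1.607, -0, 1.354, -0.206], TCP at [0.259, 0.514, 0.304] pointing down, gripper open.
Joint ranges: [-2.99, 2.99], [-0.89, 2.07], [0.3, 2.58], [-1.14, 4.28], [0, 2.63], [-3.12, 3.12]. Speed limits (rad/s): [2.57, 2.57, 3.01, 3.14, 3.14, 3.14].

INTERFACE

Orientations are given as a unit quaternion [w, x, y, z].
In Python, from bench import ctrl gives the robot as it stands.
- The arm moves only by the tool move_arm, never from a script. Its argument "rows" is text: rows parted by semicolons, each of 7 numbers parted by spaces: the shift along the tool's x, y, z in cm, then the turn, a rotation vector about the tool's x, y, z in degrees, then the opening, from 0 (shut) to 1 (fully open). In form: x y z rx ry rz grip; .... A call has 1 to 20 rows; each row shifts and turns the commanded pose from where the row before left it, along the tool's axes as they then stand; what a row does not reach is not made up. A row lasts 1/10 s, in which the tool goes at most 50 mm and 8.59 degrees, less where a joint would pass 70% of its speed; a pose out of reach is approached as far as the arm can. A call with a gripper value outside its range is refused whole. The fingers move at their own pace and stop on an object; the grip force is fixed at half the most. Time passes only in rows, so rows that do not move let the fingers close. It gives the time, the measured TCP pose, the force and the opening at its end, in the units of the state.
- ctrl.get_obs(): the state, without advancing time (a new reading comes with each control period).
- ctrl.camera(name): name is "scene" or "top" or "wrist"; returns a dict with "color" (400x640x3 uint8, blue, green, red), "fx", "fy", "cx", "cy" (pixels), "k1" (the pictures are not rectified: a ray, as slopes to the right and down, at radius r is drawn at 1 + k1 r^2 times it, then the intrinsics apply), "rvec" (rotation vector, rad) and "tvec" (3), from world to camera coordinates, as OpenCV has them. Camera axes: x right, y down, z forward; pixel columns grow to the right and rows downward; lengths in m; the calibration is good to about 2 mm. A picture is of the moment at which its call begins. There is no depth.
- ctrl.hand_in(): hands the job in, once; it reports no verdict.
Trained networks look in the newest picture that a camera, given by its name, has taken for a name from the list of things; names that differ only in an ending like _2 or _b are one class to them, and where a whole thing is asked for, a point or a joint stands for the part that bears it (a point fixed in the world has none). Each returns a list of dicts, best first, with "confidence" (0 to 1); they miss things now and then, are a little off and sometimes report something else, mostly with a low value. They report only what shows in the picture. A call takes as long as a camera call.
- ctrl.look_for(camera, query): "bbox" ([left, top, right, bottom] in pixels, round what is visible of it).
- ctrl.trace(camera, query): "region" (400x640 bool, what is visible of it) and "bbox" ([left, top, right, bottom] in pixels, round what is visible of it).
The state is a dict: "time_s": time; "q": joint angles; "dq": joint speeds; "joint_efforts": joint torques, N m; "eef_pos": TCP position; "eef_rot": TCP orientation; "wrist_force": force on the tool from outside, world axes, zero at the start; "torque": the same for the moment, N m; "opening": opening from 0.0 (shut) to 1.0 (fully open).
Only numpy, scipy, OpenCV 4.12 (cv2) and the standard library are available. Lean on these libraries where they do the work, as an engineer would, in place of code of your own. Each camera call takes 0.05 s, during which the arm holds its last target.

TASK

The label printer on the packing bench has run out of labels. With your fingertips, press its red power key right down and keep it down for a good second to switch it off; then push the lid up from under its front lip and flip it back past upright, so that it lies fully open on its stop by its own weight. Do it gently, only by touch: do not pinch, lift, tip or shove the printer or its lid out of place, and leave the rolls, tape, parcel and tools around it where they are.

Things in the scene. Friction and masses are not known exactly. Their poses are not given: they have to be found in the camera images.
- printer: black desktop label printer with a white lid, loose on the bench, 1.7 kg, 230 deep (x) x 150 wide (y) x 140 tall mm. Origin: centre of the underside; its front faces its own -x (roughly the robot), z up. The front deck, a flat step 60 above the bench, runs from 115 to 25 in front of the origin; behind it is the open roll well (rim at 103) under the lid, whose front lip overhangs the deck by 25.
- power_top (a point): centre of the top of the round red power key on the front deck, 88 mm in front of the printer's origin and 42 to its -y side; 22 across, top 70 above the bench, 7 above its flat grey bezel (31 across) and 10 above the deck.
- power (a joint): travel of the power key in m: 0 = up, 0.005 = fully down. Spring: it starts to move at about 1.5 N and is fully down at about 4 N; it counts as pressed beyond 0.0035. It springs up when let go.
- lid_lip (a point): centre of the front edge of the lid's finger lip (moves with the lid). The lip is 150 mm wide (all along the front), 4 thick and slopes up towards its edge at 22 degrees over the last 25. Shut, the edge is 50 in front of the printer's origin and 117 above the bench; 57 of free air below it down to the deck, so fingertips leaning forward reach under it from the front.
- lid_hinge (a point): middle of the lid's hinge axis, 105 mm behind the printer's origin, 105 above the bench, parallel to the printer's y. Shut, the lip's edge is 155 in front of and 12 above it.
- cover: the lid itself, moving with joint lid: hollow white plastic shell, 155 mm from hinge to lip, 150 wide, 34 high, about 0.17 kg, with a window in its top. Origin on the hinge axis; shut, its axes are the printer's. Thin plastic: to be pushed, not pinched.
- lid (a joint): angle of the lid in rad: 0 = shut, grows as the front edge swings up and back, stop at 1.92 (110 degrees, fully open). Free hinge with little friction: let go below about 1.2 it falls shut; past about 1.4 its weight carries it back by itself on to the stop, where it stays.
- roll_a: a spare label roll standing on end on the bench beside the printer's left flank (the +y side of the printer), a white paper ring 88 across and 62 tall. Sizes in mm; origin at its underside's middle. To be left alone.
- roll_b: a second, identical label roll standing on end beside the printer's right flank (-y side of the printer). Sizes in mm; origin at its underside's middle. To be left alone.
- marker: a white marker pen with a blue cap, 140 long, 18 wide, 20 tall, lying on the bench in front of the printer, roughly parallel to its front. Sizes in mm; origin at its underside's middle. To be left alone.
- knife: a yellow utility knife, 160 long, 24 wide, 21 tall, lying on the bench to the robot's right. Sizes in mm; origin at its underside's middle. To be left alone.
- tape: a roll of amber packing tape lying flat, 110 across, 48 tall, to the robot's left. Sizes in mm; origin at its underside's middle. To be left alone.
- parcel: a small taped carton 160 x 120 x 80 tall, to the robot's right. Sizes in mm; origin at its underside's middle. To be left alone.
- tapegun: a red hand tape gun lying on its side, about 240 x 100 x 56 tall, to the robot's near left. Sizes in mm; origin at its underside's middle. To be left alone.

How it is judged:
On the way, in this order (a step that is already met when the one before it is completed fails the run):
1. the power key is pressed down and kept down for 0.8 s, the lid still shut (value of joint power above 0.0035 m and value of joint lid below 0.15 rad), for 0.8 s.
2. the lid is flipped fully open (value of joint lid above 1.8 rad), for 0.3 s.
At the end, for the whole second after the job is handed in: The lid rests beyond 1.8 rad (of 1.92) and is still, the power key is up, the printer stands level within 30 mm of where it was, and every bystander is within 30 mm of where it was (value of joint lid above 1.8 rad and velocity of joint lid between -0.05 and 0.05 rad/s and value of joint power below 0.001 m and distance of each of printer, roll_a, roll_b, marker, knife, tape, parcel, tapegun from where it was at the start of the episode below 0.03 m and angle between printer's own z axis and vertical below 0.05 rad and linear speed of printer below 0.01 m/s); the robot touches nothing.
It fails at once if the printer is lifted or tipped (12 mm up, or 0.12 rad) (height (world z) of printer above 0.012 m or angle between printer's own z axis and vertical above 0.12 rad).
It fails at once if the printer is shoved more than 30 mm (distance of printer from where it was at the start of the episode above 0.03 m).
It fails at once if the lid is pinched or forced (more than 30 N from the fingers) (contact force between the fingers and cover above 30 N).
It fails at once if a bystander is moved or picked up (more than 30 mm) (distance of any of roll_a, roll_b, marker, knife, tape, parcel, tapegun from where it was at the start of the episode above 0.03 m).
It also fails if it takes over 56 s, if anything falls off the work surface, if the arm or the gripper's body presses on something with over 40 N, if the wrist force passes 120 N, or if a joint passes its speed limit or range.

## Working session

There is one attempt and no reset: what is moved stays moved. The work goes in short steps, Python scripts to look and compute and a tool call to move; the robot and the scene stay as the last step left them, time stands still between calls to the robot, and variables do not carry over. Pictures are saved under pics/ and viewed, and the job is handed in when it is done.

Besides the shell and the picture viewer there is one more tool, called as name(argument=value, ...) on one line, values as JSON. move_arm: Moves the arm, as the interface text tells. Its arguments: {"type":"object","properties":{"rows":{"type":"string"}},"required":["rows"]}

```bash
ls; mkdir -p pics
cat > h.py <<'E'
import numpy as np, cv2, json
from bench import ctrl
from scipy.spatial.transform import Rotation as R
def cam(n):
    c=ctrl.camera(n); return c
def ray(c,u,v):
    x=(u-c["cx"])/c["fx"]; y=(v-c["cy"])/c["fy"]
    k=c["k1"]; rd=np.hypot(x,y); r=rd
    for _ in range(30): r=rd/(1+k*r*r)
    s=r/rd if rd>0 else 1
    Rm=cv2.Rodrigues(np.array(c["rvec"],float))[0]; t=np.array(c["tvec"],float).ravel()
    d=Rm.T@np.array([x*s,y*s,1]); o=-Rm.T@t
    return o,d
def atz(c,u,v,z):
    o,d=ray(c,u,v); return o+d*(z-o[2])/d[2]
def proj(c,P):
    P=np.atleast_2d(P); Rm=cv2.Rodrigues(np.array(c["rvec"],float))[0]; t=np.array(c["tvec"],float).ravel()
    p=P@Rm.T+t; x=p[:,:2]/p[:,2:]; r2=(x**2).sum(1,keepdims=True); x=x*(1+c["k1"]*r2)
    return x*[c["fx"],c["fy"]]+[c["cx"],c["cy"]]
E
python3 - <<'E'
from h import *
for n in ("scene","top","wrist"):
    c=cam(n); cv2.imwrite(f"pics/{n}0.png",c["color"]); print(n,c["fx"],c["k1"],c["rvec"],c["tvec"])
    for q in ("printer","power_top","lid_lip","cover","roll_a","marker"):
        print(q,[(np.round(d["bbox"]).tolist(),round(d["confidence"],2)) for d in ctrl.look_for(n,q)][:3])
o=ctrl.get_obs(); print(o, ctrl.pinch_z)
E
```

```text
pics
scene 380.29857000199405 -0.03794641799170301 [ 2.26903672  1.03044504 -0.35528126] [-0.32358897 -0.29745987  1.33746129]
printer [([333.0, 156.0, 435.0, 247.0], 0.74), ([350.0, 160.0, 434.0, 224.0], 0.6)]
power_top [([352.0, 158.0, 436.0, 223.0], 0.34)]
lid_lip [([351.0, 154.0, 429.0, 221.0], 0.79)]
cover [([352.0, 160.0, 430.0, 223.0], 0.86)]
roll_a [([320.0, 217.0, 357.0, 255.0], 0.63), ([404.0, 159.0, 439.0, 186.0], 0.57)]
marker [([349.0, 100.0, 423.0, 137.0], 0.69), ([323.0, 216.0, 357.0, 257.0], 0.35)]
top 394.8334023618429 0.018992075099579644 [ 2.16216431 -2.21796182  0.05262983] [-0.02537392  0.5356367   1.10487602]
printer [([231.0, 115.0, 298.0, 209.0], 0.57), ([127.0, 160.0, 171.0, 198.0], 0.51)]
power_top [([228.0, 119.0, 295.0, 184.0], 0.74), ([125.0, 158.0, 169.0, 199.0], 0.66), ([273.0, 194.0, 281.0, 200.0], 0.36)]
lid_lip [([273.0, 195.0, 281.0, 202.0], 0.62), ([230.0, 118.0, 296.0, 183.0], 0.58)]
cover [([232.0, 118.0, 291.0, 179.0], 0.66)]
roll_a [([188.0, 144.0, 226.0, 178.0], 0.89), ([310.0, 138.0, 342.0, 176.0], 0.55)]
marker [([228.0, 215.0, 275.0, 230.0]
[... 229 characters left out ...]
]
{'time_s': 1.05, 'q': array([ 8.97723713e-01,  1.80783797e-01,  1.60705161e+00,  3.14762540e-05,
        1.35380259e+00, -2.06334418e-01]), 'dq': array([-6.83464061e-05,  3.66428054e-05,  9.77033802e-04, -2.12036989e-04,
        1.82662534e-04, -6.75257727e-04]), 'joint_efforts': array([-1.45759364e-03, -4.44853199e+01, -3.51687920e+01, -2.36669312e-04,
        7.09989436e-04,  3.26263535e-05]), 'eef_pos': array([0.25872696, 0.51349559, 0.30387259]), 'eef_rot': array([-6.77598492e-06,  8.51463978e-01,  5.24413094e-01, -2.65422721e-05]), 'wrist_force': array([0.15419154, 1.18158759, 0.27562937]), 'torque': array([ 0.0049269 ,  0.02806392, -0.01857352]), 'opening': 1.0065535231533151} 0.0539
```

View pics.

View pics/scene0.png

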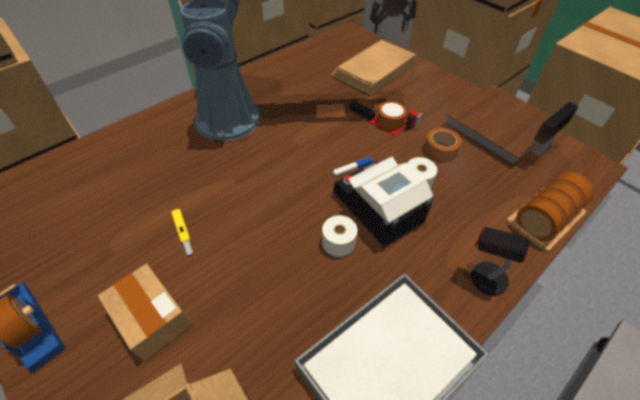

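View pics/top0.png

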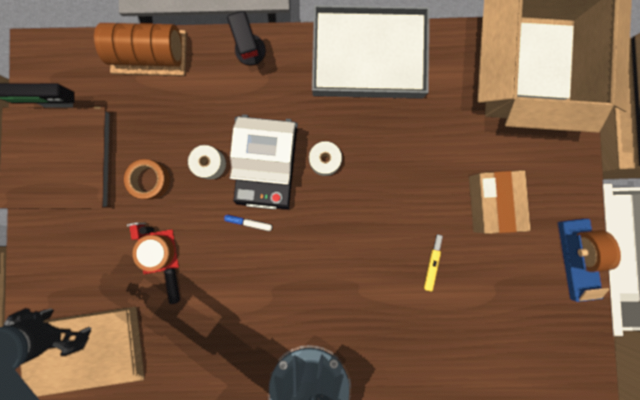

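Run:
```python
import cv2
i=cv2.imread("pics/top0.png")[100:250,170:360]
cv2.imwrite("pics/top0z.png",cv2.resize(i,None,fx=4,fy=4,interpolation=cv2.INTER_CUBIC))
```

```text
(no output)
```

View pics/top0z.png

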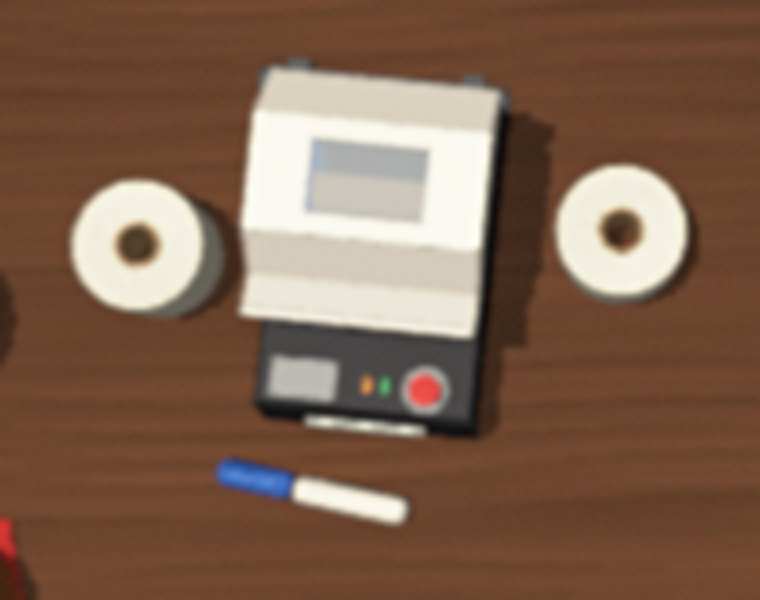

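```bash
cat >> h.py <<'E'
Z=lambda u,v:(170+u/4-.375,100+v/4-.375)
E
python3 - <<'E'
from h import *
from scipy.optimize import least_squares
c=cam("top"); s=cam("scene")
k=atz(c,*Z(425,390),.07); l=atz(c,*Z(242,316),.117); r=atz(c,*Z(473,337),.117)
print(k,l,r,np.linalg.norm(l-r), np.degrees(np.arctan2(*( (l-r)[[0,1]]))))
img=np.array([Z(425,390),Z(242,316),Z(473,337)])
M=np.array([[-.088,-.042,.07],[-.05,.075,.117],[-.05,-.075,.117]])
def W(p,M=M):
    a=p[2]; return M@np.array([[np.cos(a),-np.sin(a),0],[np.sin(a),np.cos(a),0],[0,0,1]]).T+[p[0],p[1],0]
f=least_squares(lambda p:(proj(c,W(p))-img).ravel(),[k[0]+.09,k[1]+.04,0]); p=f.x
print(p,np.degrees(p[2]),f.fun)
# overlay both
C=np.array([[x,y,0] for x in(-.115,.115) for y in(-.075,.075)])
pts=np.vstack([M,C,[[-.105-.0+0,0,0]],[[-.115,-.075,.06],[-.115,.075,.06]]])
for n,cc,(x0,y0,w,h) in(("top",c,(170,100,190,150)),("scene",s,(300,130,160,130))):
    im=cv2.resize(cc["color"][y0:y0+h,x0:x0+w],None,fx=4,fy=4,interpolation=cv2.INTER_CUBIC)
    for u,v in proj(cc,W(p,pts)):
        cv2.circle(im,(int((u-x0+.375)*4),int((v-y0+.375)*4)),3,(0,255,255),-1)
    cv2.imwrite(f"pics/{n}1.png",im)
for q in ("roll_a","marker"):
    for d in ctrl.look_for("top",q)[:2]:
        b=d["bbox"]; print(q,atz(c,(b[0]+b[2])/2,(b[1]+b[3])/2,.062 if q=="roll_a" else .02))
E
```

```text
[0.53039145 0.07532091 0.07      ] [0.57874653 0.18719904 0.117     ] [0.56130432 0.03831818 0.117     ] 0.14989910316918895 6.682052412126056
[ 0.62059598  0.1072512  -0.11097933] -6.358647447504165 [ 0.03783962  0.70523583 -0.05208859 -0.17737497  0.01575765 -0.49988119]
roll_a [0.62832411 0.26244352 0.062     ]
roll_a [ 0.6381431 -0.0633109  0.062    ]
marker [0.46512589 0.15318348 0.02      ]
```

View pics/top1.png

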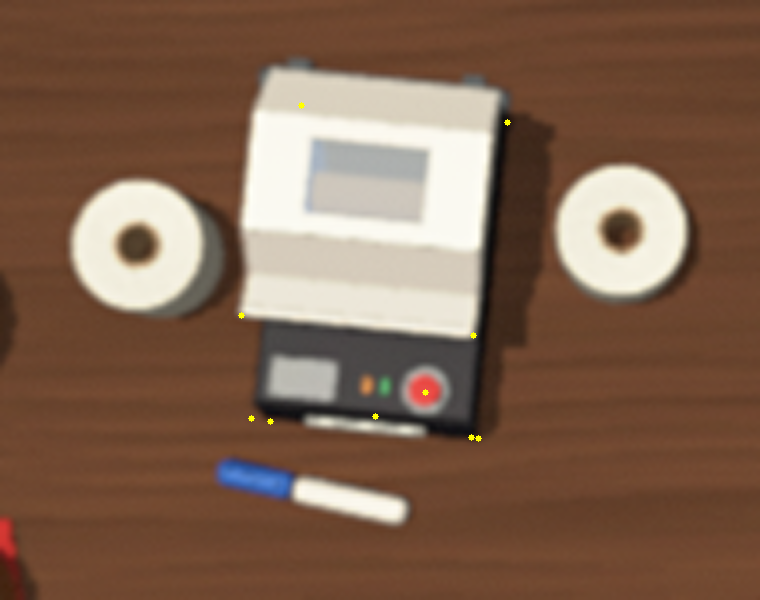

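View pics/scene1.png

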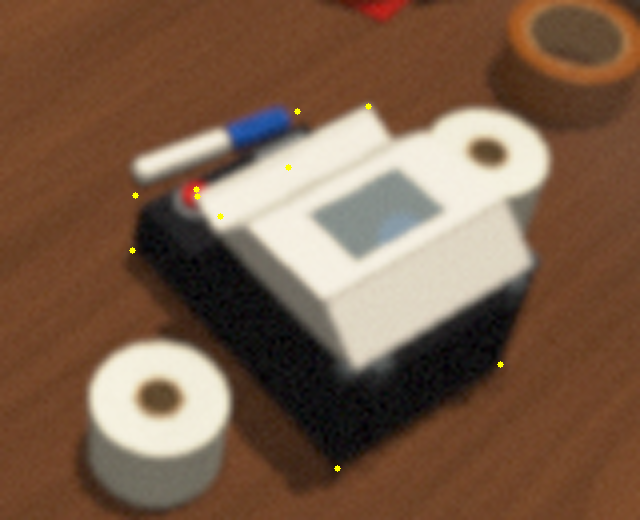

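```bash
cat >> h.py <<'E'
P=np.array([0.6206,0.1073,-0.111])
def w(x,y,z):
    a=P[2]; return np.array([P[0]+np.cos(a)*x-np.sin(a)*y,P[1]+np.sin(a)*x+np.cos(a)*y,z])
def ori(t):  # lean forward t deg
    a=P[2]; X=np.array([-np.sin(a),np.cos(a),0]); t=np.radians(t)
    z=np.array([np.cos(a)*np.sin(t),np.sin(a)*np.sin(t),-np.cos(t)])
    return R.from_matrix(np.column_stack([X,np.cross(z,X),z]))
def tcp(x,y,z,t,L=.073): # tip centre in printer frame -> tcp
    return w(x,y,z)-L*ori(t).as_matrix()[:,2]
def robs():
    o=ctrl.get_obs(); q=o["eef_rot"]; return np.array(o["eef_pos"]),R.from_quat([q[1],q[2],q[3],q[0]]),o
def rows(p0,R0,p1,R1,n):
    rv=(R0.inv()*R1).as_rotvec()/n; S=np.zeros((3,3)); Rr=R.from_rotvec(rv); A=R0
    for i in range(n): S+=A.as_matrix(); A=A*Rr
    d=np.linalg.solve(S,p1-p0)
    print(n,"rows cm",np.round(d*100,3),"deg",np.round(np.degrees(rv),2)," |d|mm",round(np.linalg.norm(d)*1e3,1)); return d,rv
def tipnow():
    p,Rr,o=robs(); tp=p+.073*Rr.as_matrix()[:,2]; a=P[2]; d=tp-[P[0],P[1],0]
    print("tip printer frame mm",np.round(1e3*np.array([np.cos(a)*d[0]+np.sin(a)*d[1],-np.sin(a)*d[0]+np.cos(a)*d[1],d[2]]),1),"t",o["time_s"],"F",np.round(o["wrist_force"],2),"open",o["opening"],"lean",np.degrees(np.arccos(-Rr.as_matrix()[2,2])),"q",np.round(o["q"],2))
E
python3 - <<'E'
from h import *
tipnow(); p,Rr,o=robs()
rows(p,Rr,tcp(-.083,-.042,.14,15),ori(15),16)
E
```

```text
tip printer frame mm [-404.6  363.6  230.9] t 1.25 F [ 0.28 -0.15  0.15] open 1.0013662000463213 lean 0.0021334605917814145 q [ 0.9   0.18  1.61 -0.    1.35 -0.21]
16 rows cm [-2.154  2.266  0.852] deg [-0.93  0.17 -1.27]  |d|mm 32.4
```

move_arm(rows="-2.15 2.27 0.85 -0.93 0.17 -1.27 0; -2.15 2.27 0.85 -0.93 0.17 -1.27 0; -2.15 2.27 0.85 -0.93 0.17 -1.27 0; -2.15 2.27 0.85 -0.93 0.17 -1.27 0; -2.15 2.27 0.85 -0.93 0.17 -1.27 0; -2.15 2.27 0.85 -0.93 0.17 -1.27 0; -2.15 2.27 0.85 -0.93 0.17 -1.27 0; -2.15 2.27 0.85 -0.93 0.17 -1.27 0; -2.15 2.27 0.85 -0.93 0.17 -1.27 0; -2.15 2.27 0.85 -0.93 0.17 -1.27 0; -2.15 2.27 0.85 -0.93 0.17 -1.27 0; -2.15 2.27 0.85 -0.93 0.17 -1.27 0; -2.15 2.27 0.85 -0.93 0.17 -1.27 0; -2.15 2.27 0.85 -0.93 0.17 -1.27 0; -2.15 2.27 0.85 -0.93 0.17 -1.27 0; -2.15 2.27 0.85 -0.93 0.17 -1.27 0; 0 0 0 0 0 0 0; 0 0 0 0 0 0 0")

```text
time_s: 3.05
eef_pos: [0.5155, 0.0771, 0.2108]
eef_rot: [0.097, 0.739, 0.661, 0.087]
wrist_force: [-0.3, 0.1, -0.7]
opening: 0.002
```

Run:
```python
from h import *
tipnow(); p,Rr,o=robs()
rows(p,Rr,tcp(-.083,-.042,.09,15),ori(15),5)
c=cam("wrist"); cv2.imwrite("pics/w1.png",c["color"])
print(proj(c,w(-.088,-.042,.07)), [proj(c,w(-.05,y,.117)) for y in (-.075,.075)])
c=cam("scene"); im=cv2.resize(c["color"][60:260,240:480],None,fx=3,fy=3,interpolation=cv2.INTER_CUBIC); cv2.imwrite("pics/s2.png",im)
```

```text
tip printer frame mm [-82.2 -41.6 140.3] t 3.05 F [-0.35  0.1  -0.72] open 0.0021079857113281636 lean 14.987523637956079 q [-0.08  0.04  1.98 -0.01  0.86 -1.53]
5 rows cm [-0.007 -0.275  0.967] deg [-0.   -0.01 -0.01]  |d|mm 10.1
[[322.72093653 180.05363181]] [array([[265.38779022, 276.90762391]]), array([[526.08836378, 276.2360534 ]])]
```

View pics/w1.png

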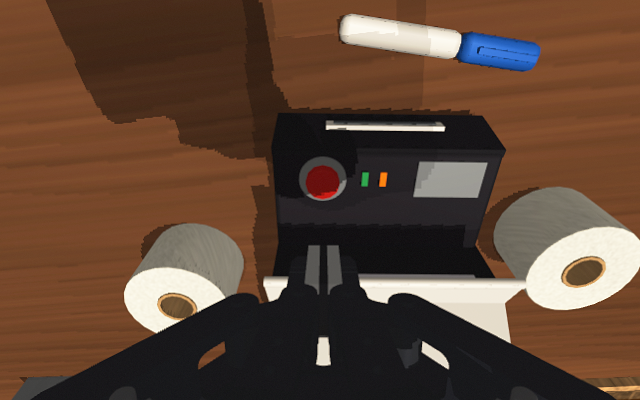

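View pics/s2.png

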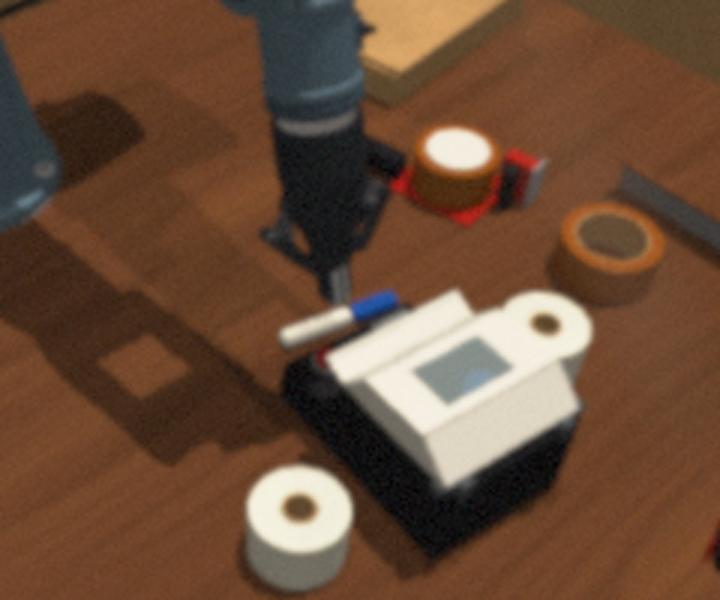

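move_arm(rows="0 -0.26 0.97 0 0 0 0; 0 -0.26 0.97 0 0 0 0; 0 -0.26 0.97 0 0 0 0; 0 -0.26 0.97 0 0 0 0; 0 -0.26 0.97 0 0 0 0; 0 -0.26 0.97 0 0 0 0; 0 0 0 0 0 0 0; 0 0 0 0 0 0 0")

```text
time_s: 3.95
eef_pos: [0.5156, 0.0775, 0.1504]
eef_rot: [0.097, 0.739, 0.661, 0.087]
wrist_force: [1.0, -0.4, 0.5]
opening: 0.003
```

Run:
```python
from h import *
c=cam("wrist"); cv2.imwrite("pics/w2.png",c["color"])
p,Rr,o=robs(); 
Rm=cv2.Rodrigues(np.array(c["rvec"],float))[0]; print("cam in tool",Rr.inv().apply(-Rm.T@np.array(c["tvec"]).ravel()-p))
tipnow()
```

```text
cam in tool [-0.00022074 -0.07085601 -0.07034269]
tip printer frame mm [-81.8 -41.2  80.4] t 4.0 F [-0.56  0.68 -0.32] open 0.00208705428224794 lean 15.06192216867163 q [-0.07  0.15  2.01 -0.01  0.72 -1.53]
```

View pics/w2.png

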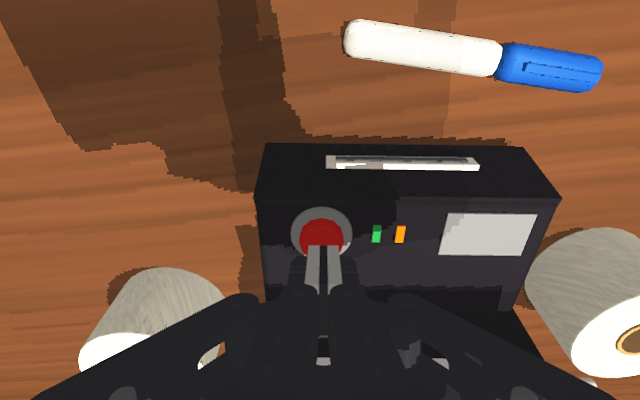

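move_arm(rows="0 -0.29 -0.08 0 0 0 0; 0 -0.13 0.48 0 0 0 0; 0 -0.03 0.1 0 0 0 0; 0 -0.03 0.1 0 0 0 0; 0 -0.03 0.1 0 0 0 0; 0 0 0 0 0 0 0")

```text
time_s: 4.6
eef_pos: [0.5125, 0.0779, 0.1425]
eef_rot: [0.097, 0.739, 0.661, 0.087]
wrist_force: [0.0, -0.6, 0.4]
opening: 0.002
```

Run:
```python
from h import *
tipnow()
```

```text
tip printer frame mm [-85.2 -41.1  72. ] t 4.6 F [ 0.04 -0.6   0.38] open 0.0024266883855354627 lean 15.030487816123939 q [-0.07  0.16  2.02 -0.01  0.7  -1.53]
```

Go on in 1 mm steps, watching the force.

move_arm(rows="0 -0.03 0.1 0 0 0 0; 0 -0.03 0.1 0 0 0 0; 0 0 0 0 0 0 0")

```text
time_s: 4.9
eef_pos: [0.5127, 0.0779, 0.1407]
eef_rot: [0.097, 0.738, 0.661, 0.088]
wrist_force: [-0.9, -0.3, 2.1]
opening: -0.003
```

move_arm(rows="0 -0.03 0.1 0 0 0 0; 0 -0.03 0.1 0 0 0 0; 0 0 0 0 0 0 0")

```text
time_s: 5.2
eef_pos: [0.5127, 0.0779, 0.1386]
eef_rot: [0.098, 0.739, 0.661, 0.088]
wrist_force: [-0.6, 0.6, 3.0]
opening: -0.003
```

move_arm(rows="0 -0.03 0.1 0 0 0 0; 0 -0.03 0.1 0 0 0 0; 0 0 0 0 0 0 0")

```text
time_s: 5.5
eef_pos: [0.5127, 0.0779, 0.1368]
eef_rot: [0.098, 0.738, 0.661, 0.088]
wrist_force: [-3.7, 0.0, 7.5]
opening: 0.002
```

move_arm(rows="0 -0.01 0.05 0 0 0 0; 0 0 0 0 0 0 0")

```text
time_s: 5.7
eef_pos: [0.5128, 0.0779, 0.1367]
eef_rot: [0.098, 0.738, 0.661, 0.088]
wrist_force: [-4.8, -0.1, 11.6]
opening: -0.002
```

move_arm(rows="0 0 0 0 0 0 0; 0 0 0 0 0 0 0; 0 0 0 0 0 0 0; 0 0 0 0 0 0 0; 0 0 0 0 0 0 0; 0 0 0 0 0 0 0; 0 0 0 0 0 0 0; 0 0 0 0 0 0 0; 0 0 0 0 0 0 0; 0 0 0 0 0 0 0; 0 0 0 0 0 0 0; 0 0 0 0 0 0 0; 0 0 0 0 0 0 0; 0 0 0 0 0 0 0; 0 0 0 0 0 0 0")

```text
time_s: 7.2
eef_pos: [0.5128, 0.0779, 0.1367]
eef_rot: [0.098, 0.738, 0.661, 0.088]
wrist_force: [-4.5, 0.3, 11.5]
opening: 0.001
```

Run:
```python
from h import *
c=cam("wrist"); cv2.imwrite("pics/w3.png",c["color"])
tipnow()
p,Rr,o=robs()
# retreat up: 
p2=tcp(-.085,-.041,.1,15); rows(p,Rr,p2,ori(15),4)
p3=tcp(-.10,0,.14,52); rows(p2,ori(15),p3,ori(52),6)
p4=tcp(-.085,0,.095,52); rows(p3,ori(52),p4,ori(52),5)
```

```text
tip printer frame mm [-84.9 -41.1  66.2] t 7.25 F [-5.46 -0.37 10.73] open 0.0020781051729149083 lean 15.101429170238115 q [-0.07  0.17  2.03 -0.01  0.68 -1.53]
4 rows cm [ 0.004  0.219 -0.816] deg [ 0.03 -0.01  0.01]  |d|mm 8.5
6 rows cm [ 0.683 -0.66  -0.671] deg [-6.17  0.   -0.  ]  |d|mm 11.6
5 rows cm [ 0.    -0.525  0.79 ] deg [0. 0. 0.]  |d|mm 9.5
```

View pics/w3.png

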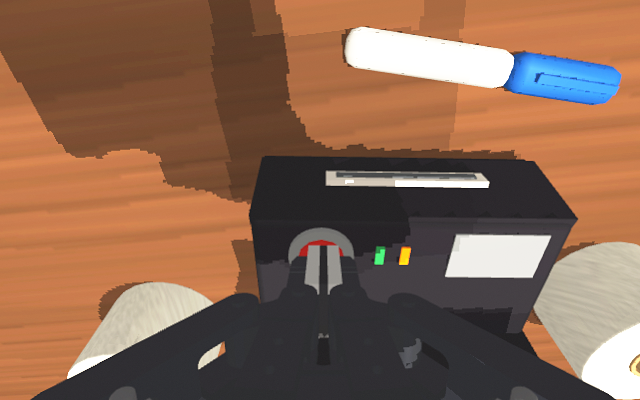

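move_arm(rows="0 0.22 -0.82 0 0 0 0; 0 0.22 -0.82 0 0 0 0; 0 0.22 -0.82 0 0 0 0; 0 0.22 -0.82 0 0 0 0; 0.68 -0.66 -0.67 -6.17 0 0 0; 0.68 -0.66 -0.67 -6.17 0 0 0; 0.68 -0.66 -0.67 -6.17 0 0 0; 0.68 -0.66 -0.67 -6.17 0 0 0; 0.68 -0.66 -0.67 -6.17 0 0 0; 0.68 -0.66 -0.67 -6.17 0 0 0; 0 0 0 0 0 0 0; 0 0 0 0 0 0 0")

```text
time_s: 8.45
eef_pos: [0.4753, 0.107, 0.1873]
eef_rot: [0.288, 0.694, 0.614, 0.242]
wrist_force: [0.2, 0.4, -0.6]
opening: -0.004
```

Run:
```python
from h import *
tipnow()
p,Rr,o=robs()
p3=tcp(-.085,0,.095,52); rows(p,Rr,p3,ori(52),5)
p4=tcp(-.042,0,.093,52); rows(p3,ori(52),p4,ori(52),5)
c=cam("scene"); im=cv2.resize(c["color"][60:260,240:480],None,fx=3,fy=3,interpolation=cv2.INTER_CUBIC); cv2.imwrite("pics/s3.png",im)
c=cam("wrist"); cv2.imwrite("pics/w4.png",c["color"]); print(proj(c,w(-.088,-.042,.07)))
```

```text
tip printer frame mm [-93.4 -18.3 135. ] t 8.45 F [ 0.16  0.37 -0.62] open -0.0035200467273234595 lean 44.24456618530782 q [ 0.05 -0.09  2.33 -0.77  0.19 -0.69]
5 rows cm [ 0.339 -0.673  0.664] deg [-1.55  0.29  0.01]  |d|mm 10.0
5 rows cm [-0.     0.498  0.702] deg [0. 0. 0.]  |d|mm 8.6
[[284.37856424 155.08381811]]
```

View pics/s3.png

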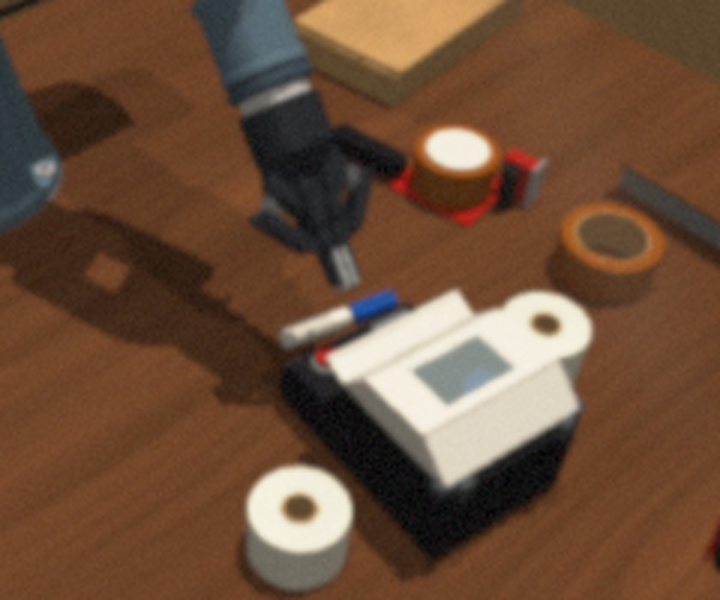

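View pics/w4.png

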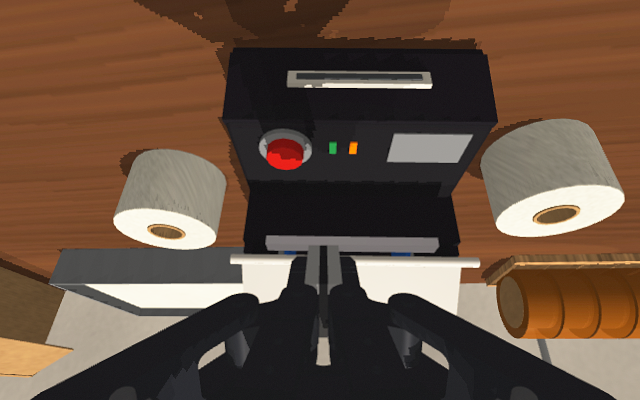

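```bash
cat >> h.py <<'E'
def ori2(t,hd=4):
    a=np.radians(hd); X=np.array([-np.sin(a),np.cos(a),0]); t=np.radians(t)
    z=np.array([np.cos(a)*np.sin(t),np.sin(a)*np.sin(t),-np.cos(t)])
    return R.from_matrix(np.column_stack([X,np.cross(z,X),z]))
def tcp2(x,y,z,t=38,hd=4): return w(x,y,z)-.073*ori2(t,hd).as_matrix()[:,2]
E
python3 - <<'E'
from h import *
p,Rr,o=robs()
wp=[(-.09,.0,.095,5),(-.045,0,.085,5),(-.045,0,.093,2),(-.0317,0,.145,7),(-.001,0,.190,7),(.029,0,.215,5),(.073,0,.231,6),(.096,0,.233,4)]
for x,y,z,n in wp:
    q=tcp2(x,y,z); rows(p,Rr,q,ori2(38),n); p,Rr=q,ori2(38)
E
```

```text
5 rows cm [ 0.167 -0.311  0.656] deg [ 1.23  1.65 -1.6 ]  |d|mm 7.5
5 rows cm [-0.162  0.575  0.703] deg [0. 0. 0.]  |d|mm 9.2
2 rows cm [-0.     0.246 -0.315] deg [0. 0. 0.]  |d|mm 4.0
7 rows cm [-0.034  0.605 -0.47 ] deg [0. 0. 0.]  |d|mm 7.7
7 rows cm [-0.079  0.736 -0.241] deg [0. 0. 0.]  |d|mm 7.8
5 rows cm [-0.108  0.773 -0.031] deg [0. 0. 0.]  |d|mm 7.8
6 rows cm [-0.132  0.733  0.234] deg [0. 0. 0.]  |d|mm 7.8
4 rows cm [-0.103  0.477  0.309] deg [0. 0. 0.]  |d|mm 5.8
```

move_arm(rows="0.17 -0.31 0.66 1.23 1.65 -1.6 0; 0.17 -0.31 0.66 1.23 1.65 -1.6 0; 0.17 -0.31 0.66 1.23 1.65 -1.6 0; 0.17 -0.31 0.66 1.23 1.65 -1.6 0; 0.17 -0.31 0.66 1.23 1.65 -1.6 0; 0 0 0 0 0 0 0; 0 0 0 0 0 0 0")

```text
time_s: 9.25
eef_pos: [0.4837, 0.1122, 0.1584]
eef_rot: [0.234, 0.657, 0.676, 0.237]
wrist_force: [0.2, 0.1, 0.4]
opening: 0.003
```

Run:
```python
from h import *
tipnow()
p,Rr,o=robs()
wp=[(-.045,0,.085,5)]
for x,y,z,n in wp:
    q=tcp2(x,y,z); rows(p,Rr,q,ori2(38),n); p,Rr=q,ori2(38)
c=cam("wrist"); cv2.imwrite("pics/w5.png",c["color"])
```

```text
tip printer frame mm [-91.1  -4.3 101.6] t 9.25 F [0.17 0.07 0.42] open 0.002510476403478517 lean 38.96045521715404 q [-0.03 -0.02  2.3   0.17  0.18 -1.78]
5 rows cm [-0.102  0.539  0.837] deg [ 0.19  0.35 -0.34]  |d|mm 10.0
```

View pics/w5.png

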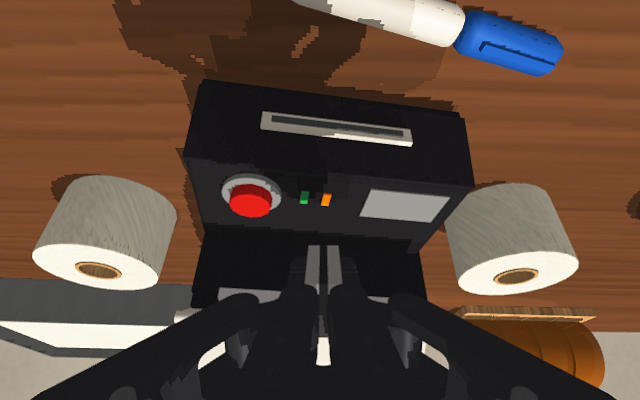

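move_arm(rows="-0.10 0.54 0.84 0 0 0 0; -0.10 0.54 0.84 0 0 0 0; -0.10 0.54 0.84 0 0 0 0; -0.10 0.54 0.84 0 0 0 0; -0.10 0.54 0.84 0 0 0 0; 0 0 0 0 0 0 0; 0 0 0 0 0 0 0")

```text
time_s: 10.0
eef_pos: [0.5308, 0.1089, 0.1422]
eef_rot: [0.234, 0.656, 0.677, 0.237]
wrist_force: [-0.6, -0.4, -0.1]
opening: -0.002
```

Run:
```python
from h import *
tipnow()
c=cam("scene"); im=cv2.resize(c["color"][60:260,240:480],None,fx=3,fy=3,interpolation=cv2.INTER_CUBIC); cv2.imwrite("pics/s5.png",im)
c=cam("wrist"); cv2.imwrite("pics/w6.png",c["color"])
```

```text
tip printer frame mm [-44.   -2.3  85.4] t 10.0 F [-0.57 -0.37 -0.09] open -0.001544755113242339 lean 38.89426242359315 q [-0.03  0.13  2.2   0.24  0.14 -1.86]
```

View pics/s5.png

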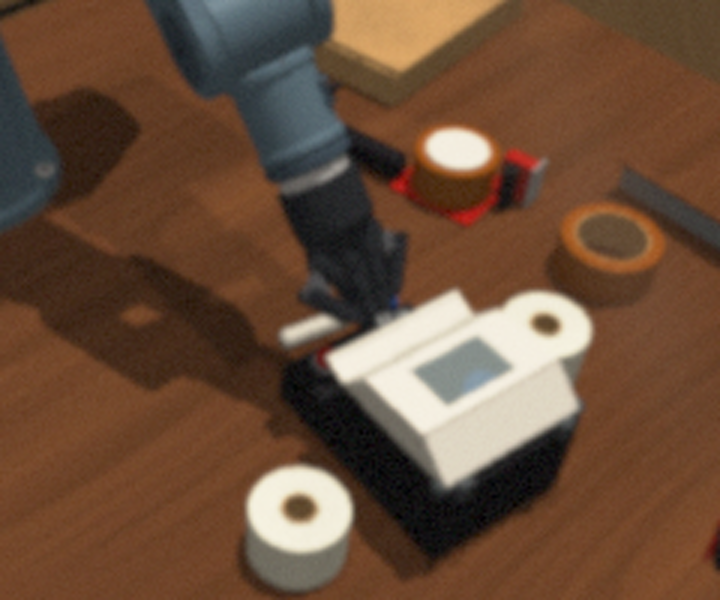

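View pics/w6.png

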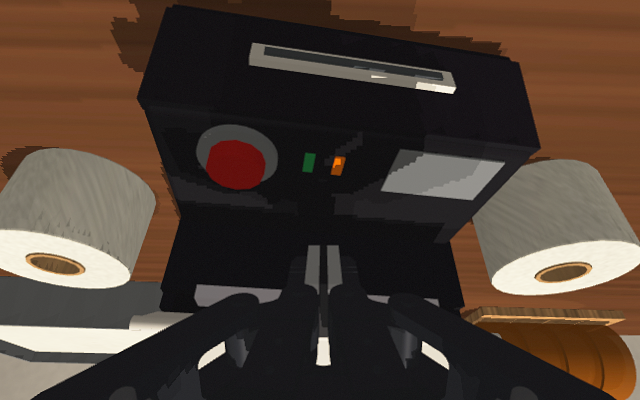

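move_arm(rows="0 0.25 -0.31 0 0 0 0; 0 0.25 -0.31 0 0 0 0; -0.03 0.6 -0.47 0 0 0 0; -0.03 0.6 -0.47 0 0 0 0; -0.03 0.6 -0.47 0 0 0 0; 0 0 0 0 0 0 0; 0 0 0 0 0 0 0")

```text
time_s: 10.8
eef_pos: [0.5366, 0.1083, 0.1737]
eef_rot: [0.235, 0.656, 0.677, 0.238]
wrist_force: [0.1, 0.7, -0.9]
opening: -0.003
```

Run:
```python
from h import *
tipnow()
c=cam("scene"); im=cv2.resize(c["color"][60:260,240:480],None,fx=3,fy=3,interpolation=cv2.INTER_CUBIC); cv2.imwrite("pics/s6.png",im)
```

```text
tip printer frame mm [-38.   -2.2 117. ] t 10.8 F [ 0.1   0.67 -0.86] open -0.0026851534076432404 lean 39.06182479809238 q [-0.03  0.06  2.18  0.16  0.22 -1.78]
```

View pics/s6.png

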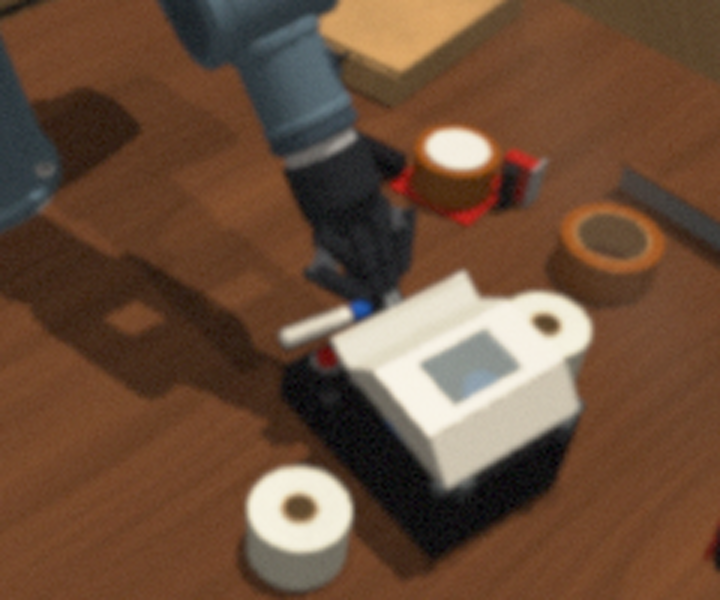

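move_arm(rows="-0.03 0.6 -0.47 0 0 0 0; -0.03 0.6 -0.47 0 0 0 0; -0.03 0.6 -0.47 0 0 0 0; -0.03 0.6 -0.47 0 0 0 0; -0.08 0.74 -0.24 0 0 0 0; -0.08 0.74 -0.24 0 0 0 0; -0.08 0.74 -0.24 0 0 0 0; -0.08 0.74 -0.24 0 0 0 0; 0 0 0 0 0 0 0")

```text
time_s: 11.75
eef_pos: [0.5613, 0.1048, 0.2303]
eef_rot: [0.235, 0.656, 0.677, 0.238]
wrist_force: [-1.3, -0.2, -0.3]
opening: -0.003
```

Run:
```python
from h import *
tipnow()
c=cam("scene"); im=cv2.resize(c["color"][60:260,240:480],None,fx=3,fy=3,interpolation=cv2.INTER_CUBIC); cv2.imwrite("pics/s7.png",im)
```

```text
tip printer frame mm [-13.1  -2.9 173.7] t 11.75 F [-1.28 -0.2  -0.35] open -0.0025388812742243093 lean 39.10897405941875 q [-0.04 -0.01  2.1   0.11  0.37 -1.73]
```

View pics/s7.png

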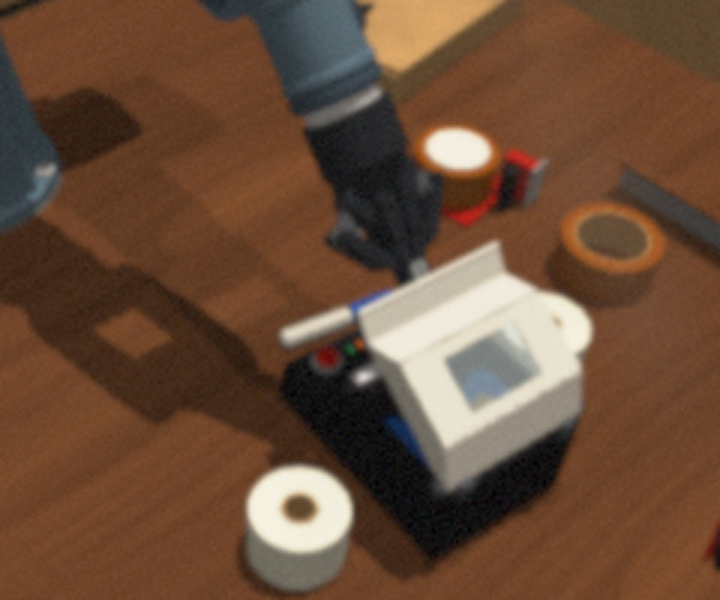

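Run:
```python
from h import *
p,Rr,o=robs(); 
for x,y,z,n in [(-.001,-.002,.192,3),(.029,-.002,.217,5),(.073,-.002,.233,6),(.1,-.002,.235,4)]:
    q=w(x,y,z)-.073*Rr.as_matrix()[:,2]; rows(p,Rr,q,Rr,n); p=q
```

```text
3 rows cm [-0.033  0.736 -0.23 ] deg [0. 0. 0.]  |d|mm 7.7
5 rows cm [-0.087  0.776 -0.014] deg [0. 0. 0.]  |d|mm 7.8
6 rows cm [-0.104  0.732  0.251] deg [0. 0. 0.]  |d|mm 7.8
4 rows cm [-0.095  0.55   0.382] deg [0. 0. 0.]  |d|mm 6.8
```

move_arm(rows="-0.03 0.74 -0.23 0 0 0 0; -0.03 0.74 -0.23 0 0 0 0; -0.03 0.74 -0.23 0 0 0 0; -0.09 0.78 -0.01 0 0 0 0; -0.09 0.78 -0.01 0 0 0 0; -0.09 0.78 -0.01 0 0 0 0; -0.09 0.78 -0.01 0 0 0 0; -0.09 0.78 -0.01 0 0 0 0; 0 0 0 0 0 0 0")

```text
time_s: 12.7
eef_pos: [0.6043, 0.101, 0.2742]
eef_rot: [0.235, 0.656, 0.677, 0.238]
wrist_force: [0.3, 0.7, 0.7]
opening: 0.001
```

Run:
```python
from h import *
tipnow()
c=cam("scene"); im=cv2.resize(c["color"][60:260,240:480],None,fx=3,fy=3,interpolation=cv2.INTER_CUBIC); cv2.imwrite("pics/s8.png",im)
c=cam("wrist"); cv2.imwrite("pics/w8.png",c["color"])
```

```text
tip printer frame mm [ 30.1  -2.  217.5] t 12.7 F [0.26 0.7  0.66] open 0.0005541998430471336 lean 39.07365329176572 q [-0.05  0.02  1.97  0.09  0.48 -1.71]
```

View pics/s8.png

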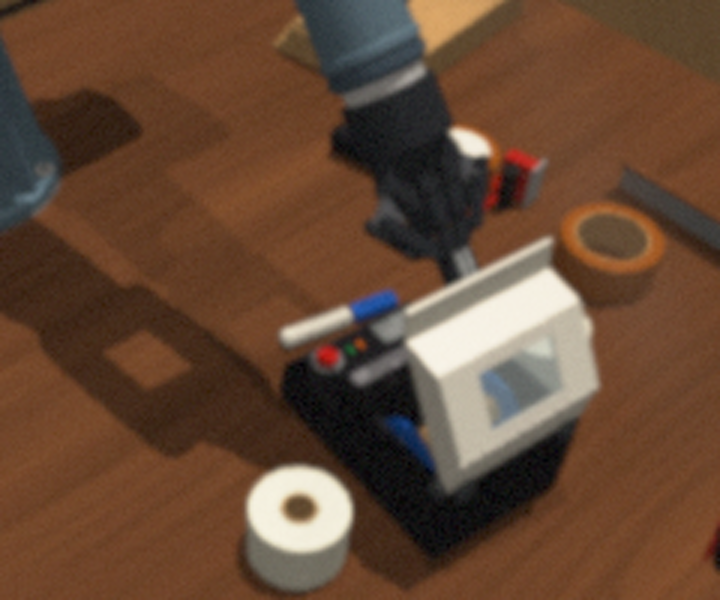

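View pics/w8.png

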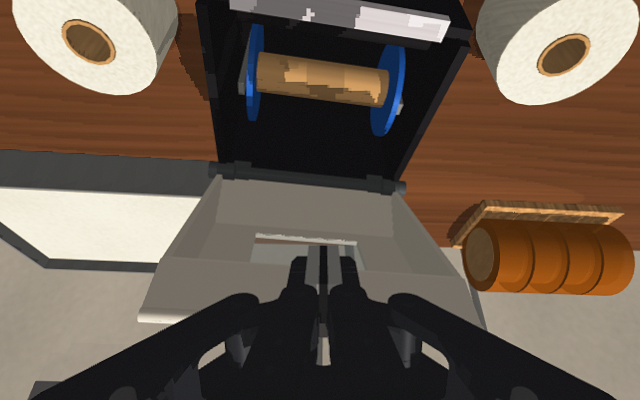

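move_arm(rows="-0.1 0.73 0.25 0 0 0 0; -0.1 0.73 0.25 0 0 0 0; -0.1 0.73 0.25 0 0 0 0; -0.1 0.73 0.25 0 0 0 0; -0.1 0.73 0.25 0 0 0 0; -0.1 0.73 0.25 0 0 0 0; 0 0 0 0 0 0 0")

```text
time_s: 13.5
eef_pos: [0.6479, 0.0963, 0.2896]
eef_rot: [0.235, 0.656, 0.677, 0.238]
wrist_force: [0.2, 0.0, -0.1]
opening: -0.001
```

Run:
```python
from h import *
tipnow()
c=cam("scene"); im=cv2.resize(c["color"][60:260,240:480],None,fx=3,fy=3,interpolation=cv2.INTER_CUBIC); cv2.imwrite("pics/s9.png",im)
c=cam("wrist"); cv2.imwrite("pics/w9.png",c["color"])
```

```text
tip printer frame mm [ 73.9  -1.9 232.9] t 13.5 F [ 0.17  0.01 -0.08] open -0.0007174146606577639 lean 39.034456094104286 q [-0.05  0.09  1.85  0.09  0.52 -1.72]
```

View pics/s9.png

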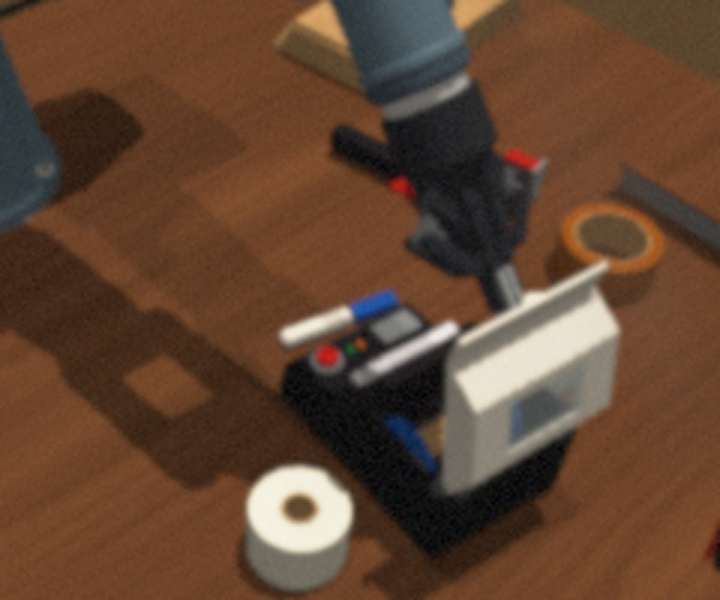

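View pics/w9.png

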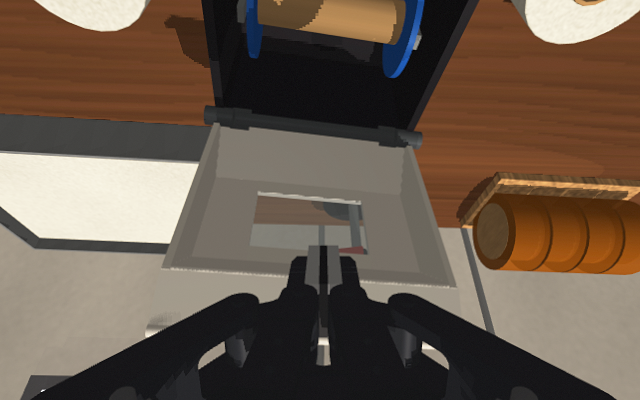

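move_arm(rows="-0.1 0.58 0.36 0 0 0 0; -0.1 0.58 0.36 0 0 0 0; -0.1 0.58 0.36 0 0 0 0; -0.1 0.58 0.36 0 0 0 0; 0 0 0 0 0 0 0; 0 0 0 0 0 0 0; 0 0 0 0 0 0 0")

```text
time_s: 14.3
eef_pos: [0.6737, 0.0935, 0.2919]
eef_rot: [0.234, 0.656, 0.677, 0.237]
wrist_force: [-0.1, 0.4, 0.2]
opening: -0.002
```

Run:
```python
from h import *
tipnow()
c=cam("scene"); im=cv2.resize(c["color"][60:260,240:480],None,fx=3,fy=3,interpolation=cv2.INTER_CUBIC); cv2.imwrite("pics/s10.png",im)
c=cam("wrist"); cv2.imwrite("pics/w10.png",c["color"])
```

```text
tip printer frame mm [ 99.7  -1.8 235.1] t 14.3 F [-0.14  0.44  0.23] open -0.0023011180124937417 lean 38.915515675667436 q [-0.05  0.14  1.79  0.09  0.53 -1.72]
```

View pics/s10.png

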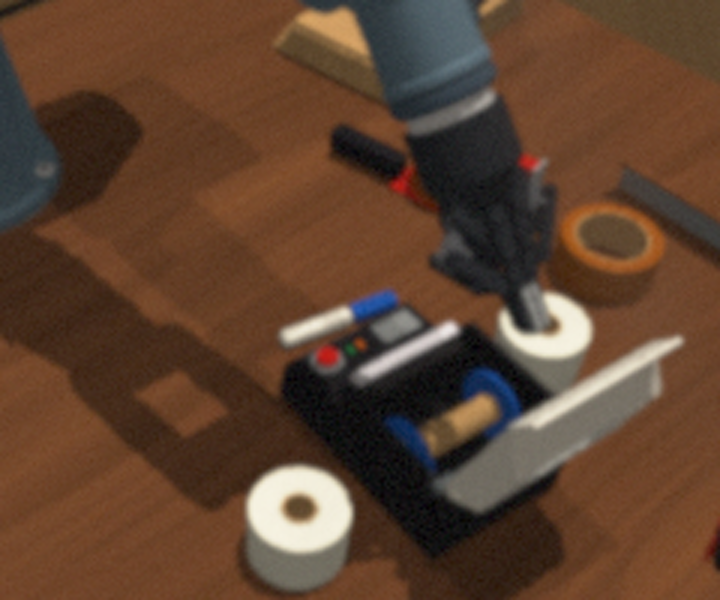

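View pics/w10.png

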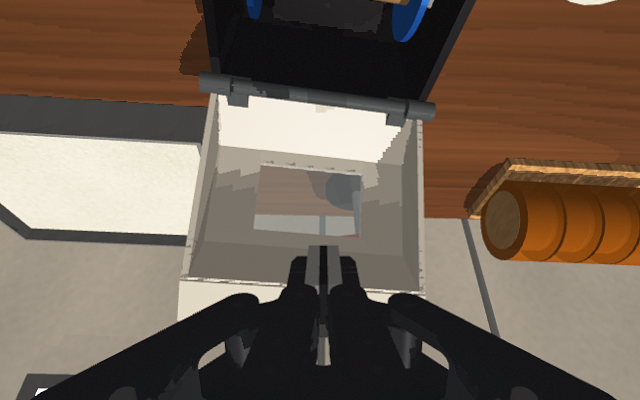

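The lid has flipped past upright and the printer stayed in place. I'll back away along the finger axis and wait.

move_arm(rows="0 -0.5 -0.5 0 0 0 0; 0 -1 -1.5 0 0 0 0; 0 -1 -2 0 0 0 0; 0 -1 -2 0 0 0 0; 0 -1 -2 0 0 0 0; 0 -1 -2 0 0 0 0; 0 -1 -2 0 0 0 0; 0 0 0 0 0 0 0; 0 0 0 0 0 0 0; 0 0 0 0 0 0 0; 0 0 0 0 0 0 0; 0 0 0 0 0 0 0")

```text
time_s: 15.6
eef_pos: [0.5482, 0.0899, 0.344]
eef_rot: [0.234, 0.656, 0.677, 0.237]
wrist_force: [0.3, -0.1, -1.2]
opening: -0.004
```

Run:
```python
from h import *
tipnow()
for n in("scene","top"):
    c=cam(n); a=(slice(60,260),slice(240,480)) if n=="scene" else (slice(60,260),slice(140,380))
    cv2.imwrite(f"pics/{n}11.png",cv2.resize(c["color"][a],None,fx=3,fy=3,interpolation=cv2.INTER_CUBIC))
    # predicted lip line at 1.92, 1.8 and key
    for th in (1.8,1.92):
        an=th+np.arctan2(12,155); x=.105-.1555*np.cos(an); z=.105+.1555*np.sin(an)
        o=np.array([a[1].start,a[0].start]); print(n,th,[np.round((proj(c,w(x,y,z))[0]-o)*3) for y in(-.075,.075)])
    print("key",np.round((proj(c,w(-.088,-.042,.07))[0]-o)*3))
```

```text
tip printer frame mm [-24.6 -19.2 287.2] t 15.6 F [ 0.32 -0.12 -1.22] open -0.003858241530091075 lean 38.882332399780914 q [-0.08 -0.22  2.03  0.1   0.66 -1.74]
scene 1.8 [array([519., 400.]), array([665., 313.])]
scene 1.92 [array([535., 422.]), array([680., 333.])]
key [326. 351.]
top 1.8 [array([452.,  89.]), array([254.,  72.])]
top 1.92 [array([455.,  69.]), array([259.,  52.])]
key [408. 413.]
```

View pics/scene11.png

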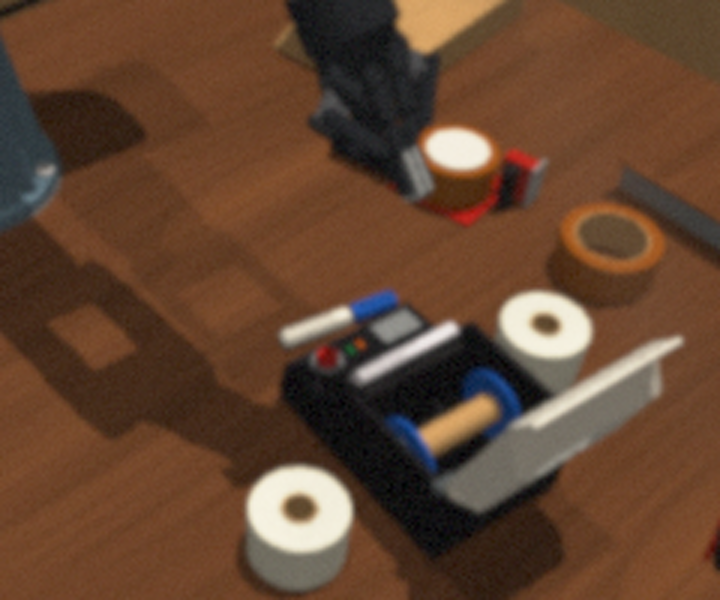

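View pics/top11.png

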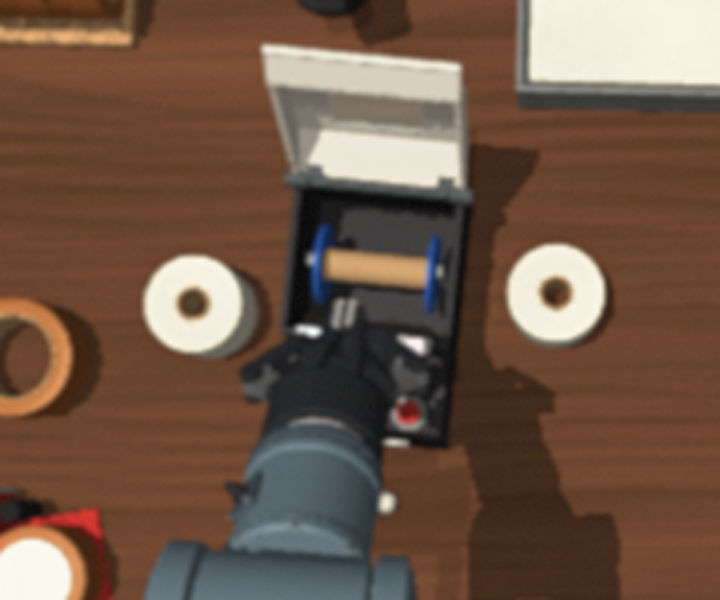

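The lip ends show at (680,340) in the scene view and at (262,47) and (462,65) in the top view. These match the 1.92 rad prediction, so the lid is on its stop. The key is where predicted, within about 1 px, so the printer hasn't shifted. The gripper is clear, so I'm handing in.

```bash
python3 -c "
from h import *
print(ctrl.hand_in())"
```

```text
the job is handed in; nothing more can be done
None
```

The printer is switched off and its lid lies fully open on its stop. I handed the job in after about 16 s of the 56 s allowed; no verdict was reported.

- **Power key:** I pressed it to its stop with the closed fingertips, at about 11.5 N, and held it there for about 1.7 s with the lid shut. I then let it go, and it shows raised again in the pictures.
- **Lid:** I pushed it up from under the front lip and followed it round until it fell back by itself. Wrist readings, taken between moves, stayed below about 1.5 N.
- **Last checks:** In both camera views the lip sits where a lid at 1.92 rad should be. The key is within about 1 px of where it was before, so the printer has not moved noticeably. Both rolls and the marker look unmoved, and so do the parts of the tape and tape gun in view. The gripper is clear of everything.
- **Not confirmed:** I did not re-measure the knife and parcel at the end; the arm never went near them.
- **What went wrong:** On the way to the lid, the wrist came near a singular position and cut short the planned 52° lean. I used about 39° instead, which worked without trouble.

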